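# Lock the framer's turntable

### The arm

A 6-joint arm with a two-finger parallel gripper is mounted at the origin on the work surface. World frame = base frame: x ahead of the robot, y to its left, z up, the work surface at z = 0. Lengths are in m, angles in degrees, forces in N, time in s.
With the tool pointing down it reaches from about 0.275 to 0.725 m from the base axis. Payload 5.6 kg.
Tool frame: the origin (TCP) lies at the very end of the fingers, on their centre line; the grasp point (between the pads) lies 19 mm behind it; z points along the fingers, y is the direction in which the jaws open and shut (so a half turn about z gives the same grasp; the last joint's range is limited). The gripper opens to 85 mm and grips with 20 to 120 N. Pads are 22 mm wide; open, the fingers measure 114 mm over their backs; the gripper's body (76 mm by 85 mm) begins 54 mm behind the grasp point. The pads swing forward as they close: fully open they stand 13 mm farther back than shut.
Start: joints at [84.03, 14.616, 6.199, 0, -81.583, -16.306], TCP at [0.208, 0.509, 0.231] pointing down, gripper open.
Joint ranges: [-168.99, 168.99], [-69.2, 112.95], [-62.41, 85.93], [-164.36, 98.24], [-168.68, -3.75], [-174.98, 174.98]. Speed limits (degrees/s): [147.25, 147.25, 180, 180, 180, 180].

### API

Orientations are given as a 3x3 rotation matrix whose columns are the frame's x, y, z axes.
In Python, from rig import get_state, cams, r, find_in, masks_of gives the robot as it stands.
- The arm moves only by the tool jog_arm, never from a script. Its argument "plan" is a list of rows, each an object with "claw": the finger opening in mm, from 0 to 85.4; "translation": the shift along the tool's x, y, z in mm, a list of three; "turn": the turn, a rotation vector about the tool's x, y, z in rad, a list of three. In form: [{"claw": claw, "translation": [tx, ty, tz], "turn": [rx, ry, rz]}, ...]. A call has 1 to 20 rows; each row shifts and turns the commanded pose from where the row before left it, along the tool's axes as they then stand; what a row does not reach is not made up. A row lasts 1/8 s, in which the tool goes at most 62.5 mm and 10.7 degrees, less where a joint would pass 70% of its speed; a pose out of reach is approached as far as the arm can. A call with a gripper value outside its range is refused whole. The fingers move at their own pace and stop on an object; the grip force is fixed at half the most. Time passes only in rows, so rows that do not move let the fingers close. It gives the time, the measured TCP pose, the force and the opening at its end, in the units of the state.
- get_state(): the state, without advancing time (a new reading comes with each control period).
- cams.get_image(name): name is "side" or "top"; returns a dict with "image" (384x512x3 uint8, red, green, blue), "camera_matrix" (3x3 intrinsics, pixels), "rvec" (rotation vector, rad) and "tvec" (3), from world to camera coordinates, as OpenCV has them. Camera axes: x right, y down, z forward; pixel columns grow to the right and rows downward; lengths in m; the calibration is good to about 2 mm. A picture is of the moment at which its call begins. There is no depth.
- r.finish_job(): hands the job in, once; it reports no verdict.
Trained networks look in a picture, given as the dict that the camera call returned (one of the last four; its "shot" number tells which), for a name from the list of things; names that differ only in an ending like _2 or _b are one class to them, and where a whole thing is asked for, a point or a joint stands for the part that bears it (a point fixed in the world has none). Each returns a list of dicts, best first, with "confidence" (0 to 1); they miss things now and then, are a little off and sometimes report something else, mostly with a low value. They report only what shows in the picture. A call takes as long as a camera call. They do not tell look-alikes from the thing itself.
- find_in(thing, picture): "point" ([x, y, z] in m, in world coordinates, good to about 4 mm: the middle of the surface that is visible of it).
- masks_of(thing, picture): "mask" (384x512 bool, what is visible of it).
The state is a dict: "clock": time; "joint_pos": joint angles; "qvel": joint speeds; "joint_efforts": joint torques, N m; "tool_pos": TCP position; "tool_rot": TCP orientation; "wrist_force": force on the tool from outside, world axes, zero at the start; "ft_torque": the same for the moment, N m; "finger_gap": opening from 0.0 (shut) to 1.0 (fully open).
Only numpy, scipy, OpenCV 4.12 (cv2) and the standard library are available. Lean on these libraries where they do the work, as an engineer would, in place of code of your own. Each camera call takes 0.05 s, during which the arm holds its last target.

### The job

Lock the framing turntable so that the little picture frame on it cannot turn: push the red peg round until the yellow-edged slot in the turntable's rim faces the steel bolt, then push the bolt by its yellow plate through the slot until it is fully home. Only push things, lift nothing: the frame stays lying in the middle of the turntable, everything else on the bench stays where it is, and the gripper ends clear of everything.

Things in the scene. Friction and masses are not known exactly. Their poses are not given: they have to be found in the camera images.
- fixture: (Lengths in these notes are in mm.) The turntable fixture, screwed to the bench; origin on the bench top (z = 0) under the turntable's axis. Grey base plate: disc of radius 95, 10 high, and a 64 wide strip along the fixture's own +y axis out to 180. Its +y axis is the line of the bolt. Blue bolt guide (51 wide in x, y = 125 to 175, top at z = 37) stands on the strip; it covers the middle of the bolt. The fixture's place and yaw vary (yaw about -0.45 to 0.25 rad).
- turntable (a joint): Angle (rad) of the pale wooden turntable about the fixture's vertical axis, counter-clockwise positive from above. 0: slot faces the bolt exactly. Starts at 0.5 to 1.5, so it must be turned clockwise from above; no end stops; stays where it is left (stiff friction, about 2 N at the peg). Turntable: radius 112, underside z = 15, top z = 29, with one radial slot 24 wide, from radius 72 out to the rim, edged with yellow stripes; rubber pad of radius 66, top at z = 31.
- slot_mouth (a point): Middle of the slot's mouth, at the rim (radius 112) and the turntable's top face, z = 29. Turns with the turntable.
- peg_top (a point): Centre of the top of the red upright push peg: 16 in diameter, standing on the turntable at radius 92, from z = 29 to z = 70; a quarter turn counter-clockwise (from above) from the slot. Push it sideways with the fingertips.
- bolt (a joint): Slide of the steel bolt (m) towards the turntable's axis: 0 drawn back (as at the start), 0.042 fully home at its stop. Friction about 3 N, no spring. The bolt is 16 wide and 11 high (z = 16.5 to 27.5), its nose tapering to 8 wide over the last 14. If the slot is more than about 8 mm to one side the nose butts against the rim; nearer, the taper draws the turntable into line.
- bolt_nose (a point): Tip of the bolt's nose, mid-height (z = 22): at the fixture's y = 118 drawn back, 76 when home inside the slot.
- push_face (a point): Centre (z = 37) of the outer face (looking to the fixture's +y) of the yellow push plate on the bolt's outer end. Plate 40 wide (fixture's x), 10 thick (y), from z = 12 to z = 62. Push on this face towards the turntable; the face moves from the fixture's y = 227 to y = 185.
- frame: Small dark wooden picture frame with a white back, 90 x 65 x 14, 0.1 kg, loose, lying near the middle of the turntable's rubber pad (underside z = 31), at any yaw; origin at the centre of its underside. Stays there, is not lifted.
- pot: Round open wooden pot, diameter 76 at the rim, 42 high, on the bench beside the fixture; origin at the centre of its underside. Leave alone.
- pot_lid: Loose round wooden lid, diameter 76, 12 thick, flat on the bench beyond the turntable; origin at the centre of its underside. Leave alone.
- awl: Awl lying on the bench on the robot's side of the bolt: 118 long along its x (dark wooden handle at -x, steel point at +x), 26 high; origin on the bench under about the middle. Leave alone.
- cutters: Side cutters with black handles lying on the bench, about 150 long along x, 60 wide, 16 high; origin on the bench near the pivot. Leave alone.
- screwdriver: Screwdriver with orange handle, 180 long along x, lying on the bench; origin under the middle. Leave alone.
- spool: Empty black plastic spool lying flat, diameter 140, 52 high; origin at the centre of its underside. Leave alone.
Not all that is in view belongs to the job. Leave any green or pink look-alike of the frame alone.

How it is judged:
By the outcome, as a careful person would: the job done as asked, in the order asked, and still so for the second after the job is handed in, with the robot touching nothing.
It also fails if it takes over 56 s, if anything falls off the work surface, if the arm or the gripper's body presses on something with over 40 N, if the wrist force passes 120 N, or if a joint passes its speed limit or range.

## Working session

There is one attempt and no reset: what is moved stays moved. The work goes in short steps, Python scripts to look and compute and a tool call to move; the robot and the scene stay as the last step left them, time stands still between calls to the robot, and variables do not carry over. Pictures are saved under pics/ and viewed, and the job is handed in when it is done.

Besides the shell and the picture viewer there is one more tool, called after "Request:" by a JSON object that holds its "op" and its "data". jog_arm: Moves the arm, as the interface text tells. Its arguments: {"type":"object","properties":{"plan":{"type":"array"}},"required":["plan"]}

```bash
ls; mkdir -p pics; python3 - <<'E'
from rig import get_state,cams,find_in,masks_of
import cv2,pickle
s=get_state();print(s)
for n in ["top","side"]:
    p=cams.get_image(n);cv2.imwrite(f"pics/{n}0.png",p["image"][:,:,::-1]);pickle.dump(p,open(f"{n}0.pkl","wb"))
    print(n,p["camera_matrix"],p["rvec"],p["tvec"])
    for t in ["slot_mouth","peg_top","bolt_nose","push_face","fixture","frame","pot","awl","turntable"]:
        print(t,[(d["point"],round(d["confidence"],2)) for d in find_in(t,p)[:2]])
E
```

```text
pics
{'clock': 0.0, 'joint_pos': array([ 8.40276394e+01,  1.46539728e+01,  6.12998888e+00, -2.75513368e-02,
       -8.15832031e+01, -1.63069211e+01]), 'qvel': array([ 0.08161231, -0.01069449, -0.05617787, -0.04781548,  0.04008654,
        0.01115159]), 'joint_efforts': array([ 4.79445134e-04, -3.86631382e+01,  2.37933540e+01,  5.36524817e+00,
       -6.16447942e-03, -3.27651250e-06]), 'tool_pos': array([0.20826709, 0.50850156, 0.23038161]), 'tool_rot': array([[ 9.25320037e-01, -3.79186475e-01, -6.67749438e-04],
       [-3.79187057e-01, -9.25318267e-01, -1.81110048e-03],
       [ 6.88640540e-05,  1.92904951e-03, -9.99998137e-01]]), 'wrist_force': array([-0.25383621, -0.14190232,  0.46547833]), 'ft_torque': array([ 0.06356751, -0.01299806,  0.01771988]), 'finger_gap': 0.9973480200841017}
top [[428.71608979   0.         246.36301543]
 [  0.         428.71608979 189.13446529]
 [  0.           0.           1.        ]] [ 2.15915392 -2.17641124  0.11278809] [-0.00393703  0.5582429   1.31224074]
slot_mouth []
peg_top [([0.5411, -0.1744, 0.029], 0.81), ([0.5831, 0.039, 0.0284], 0.42)]
bolt_n
[... 362 characters left out ...]
side [[470.8999269    0.         258.43740702]
 [  0.         470.8999269  186.73782471]
 [  0.           0.           1.        ]] [ 2.18103266 -0.3510314   0.1540163 ] [-0.50568934  0.15777311  1.3281551 ]
slot_mouth [([0.5318, -0.1941, 0.0258], 0.85)]
peg_top [([0.5261, -0.1938, 0.0291], 0.78)]
bolt_nose [([0.2954, -0.3821, 0.0208], 0.52), ([0.5844, 0.0409, 0.0383], 0.48)]
push_face [([0.581, 0.0424, 0.038], 0.46)]
fixture [([0.5449, -0.176, 0.0255], 0.89)]
frame [([0.3269, -0.1266, 0.0071], 0.85), ([0.6952, 0.0861, 0.0153], 0.76)]
pot [([0.6756, -0.0579, 0.0307], 0.93)]
awl [([0.4984, 0.0252, 0.0175], 0.64)]
turntable [([0.5288, -0.1949, 0.0287], 0.86), ([0.2974, -0.3806, 0.0215], 0.67)]
```

```bash
python3 - <<'E'
import cv2
for n in ["top","side"]:
    im=cv2.imread(f"pics/{n}0.png");cv2.imwrite(f"pics/{n}0b.png",cv2.resize(im,(800,600),interpolation=cv2.INTER_CUBIC))
E
```

```text
(no output)
```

View pics/top0b.png

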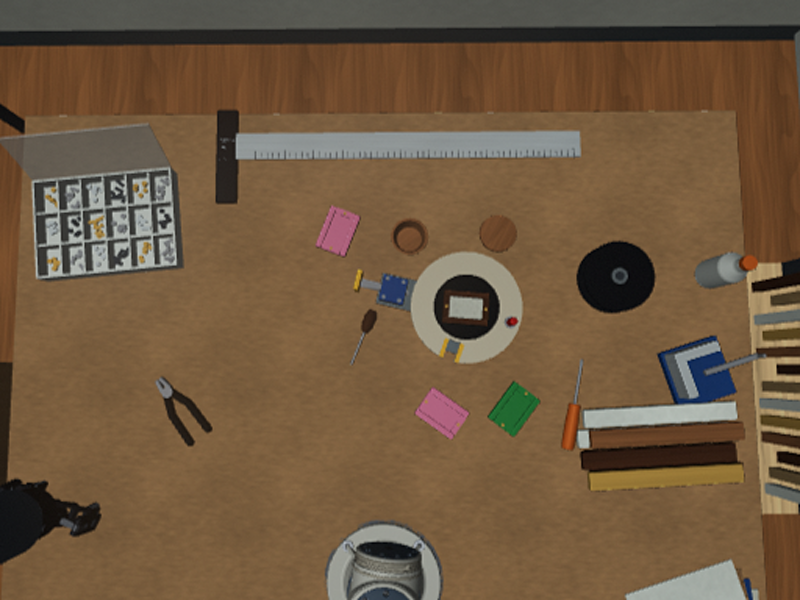

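View pics/side0b.png

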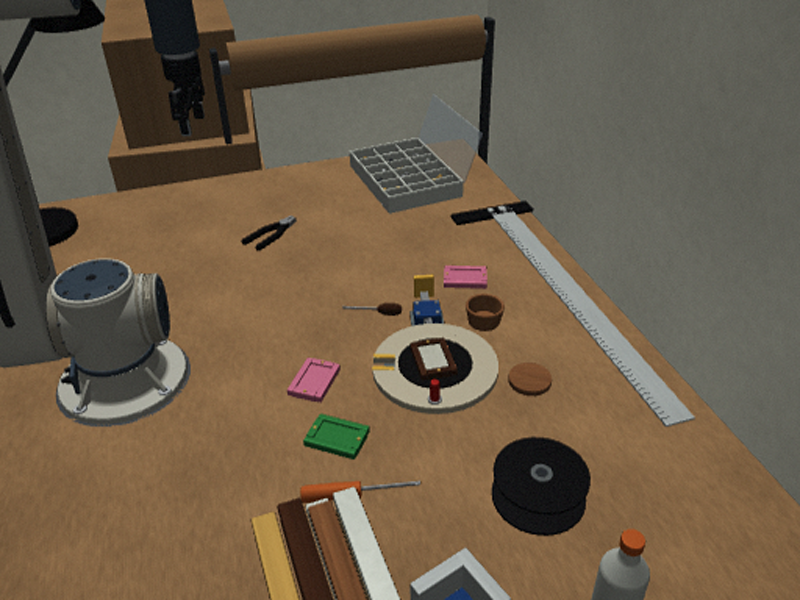

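The top view (800x600 scale) shows the turntable at (467,307), the slot at (452,350), the peg at (512,321) and the yellow plate at (358,281). I'll now measure these properly.

```bash
cat > h.py <<'E'
import numpy as np,cv2
from scipy.optimize import least_squares
def unproj(p,uv,z):
    R=cv2.Rodrigues(np.array(p["rvec"],float))[0];t=np.array(p["tvec"],float).reshape(3)
    uv=np.asarray(uv,float).reshape(-1,2)
    d=np.c_[uv,np.ones(len(uv))]@np.linalg.inv(p["camera_matrix"]).T@R
    c=-R.T@t
    return c+d*((z-c[2])/d[:,2])[:,None]
def proj(p,X):
    return cv2.projectPoints(np.array(X,float).reshape(-1,1,3),np.array(p["rvec"],float),np.array(p["tvec"],float),np.array(p["camera_matrix"]),None)[0].reshape(-1,2)
def comps(m,mn=4):
    n,l,s,c=cv2.connectedComponentsWithStats(m.astype(np.uint8),connectivity=8)
    return [(i,s[i,4],c[i].round(2)) for i in range(1,n) if s[i,4]>=mn],l
def meas(p,roi):
    im=p["image"];h=cv2.cvtColor(im,cv2.COLOR_RGB2HSV).astype(int)
    x0,x1,y0,y1=roi;M=np.zeros(im.shape[:2],bool);M[y0:y1,x0:x1]=1
    H,S,V=h[...,0],h[...,1],h[...,2]
    return dict(yel=M&(H>18)&(H<32)&(S>150)&(V>110),red=M&((H<6)|(H>172))&(S>150)&(V>60),pale=M&(S<90)&(V>130),blue=M&(H>100)&(H<125)&(S>90)&(V>60))
E
python3 - <<'E'
import pickle
from h import *
for n,roi in [("top",(215,350,150,250)),("side",(230,330,160,270))]:
    p=pickle.load(open(n+"0.pkl","rb"));m=meas(p,roi)
    for k in m:
        c,l=comps(m[k]);print(n,k,c)
    c,l=comps(m["pale"]);i=max(c,key=lambda a:a[1])[0]
    cn=max(cv2.findContours((l==i).astype(np.uint8),cv2.RETR_EXTERNAL,cv2.CHAIN_APPROX_NONE)[0],key=len).reshape(-1,2)
    cn=cv2.convexHull(cn).reshape(-1,2)
    X=unproj(p,cn,.029)[:,:2]
    f=least_squares(lambda q:np.hypot(*(X-q[:2]).T)-q[2],[.54,-.17,.112],loss="soft_l1",f_scale=.001)
    print(n,"circle",f.x,abs(f.fun).mean())
    big=cv2.resize(p["image"][roi[2]:roi[3],roi[0]:roi[1]],None,fx=5.8,fy=5.8,interpolation=cv2.INTER_CUBIC)
    cv2.imwrite(f"pics/{n}crop.png",big[:,:,::-1])
E
```

```text
top yel [(1, np.int32(42), array([228.43, 178.31])), (3, np.int32(4), array([310.5, 197.5])), (4, np.int32(29), array([283.59, 222.59])), (5, np.int32(32), array([293.38, 225.44]))]
top red [(1, np.int32(25), array([327.36, 205.32]))]
top pale [(1, np.int32(2395), array([298.32, 194.13])), (2, np.int32(261), array([297.76, 196.65]))]
top blue [(1, np.int32(230), array([251.39, 184.93]))]
top circle [ 0.53535042 -0.16992937  0.11206694] 0.00030665308780445093
side yel [(1, np.int32(27), array([270.74, 176.48])), (3, np.int32(26), array([245.  , 227.42])), (4, np.int32(22), array([244.  , 234.73]))]
side red [(1, np.int32(23), array([277.96, 244.39])), (2, np.int32(5), array([275., 251.]))]
side pale [(3, np.int32(9), array([236., 196.])), (5, np.int32(1977), array([280.74, 233.83])), (6, np.int32(205), array([276.82, 227.84]))]
side blue [(1, np.int32(145), array([272.85, 197.21]))]
side circle [ 0.53497231 -0.1680079   0.11181374] 0.00044887154180070585
```

View pics/topcrop.png

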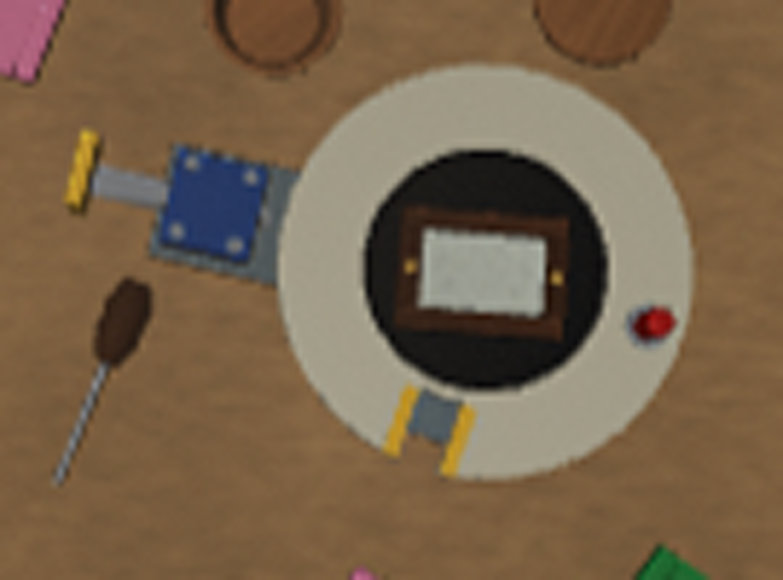

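View pics/sidecrop.png

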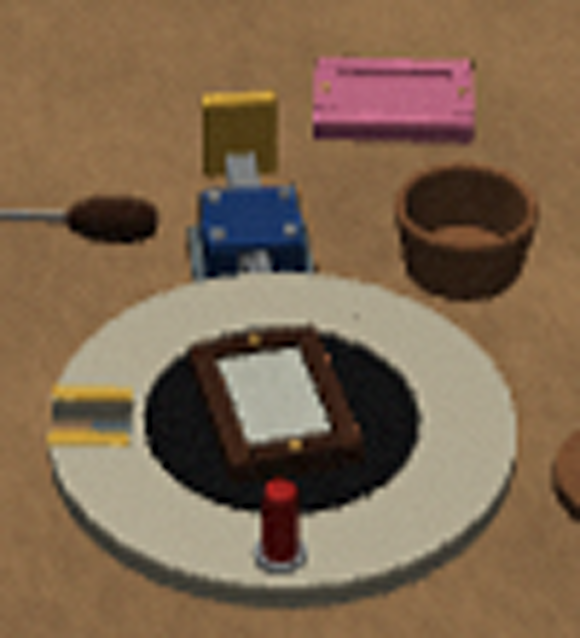

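```bash
python3 - <<'E'
import pickle
from h import *
p=pickle.load(open("top0.pkl","rb"));q=pickle.load(open("side0.pkl","rb"))
c=np.array([.5352,-.169])
def sh(n,X):
    d=X[0,:2]-c;print(n,X[0],"r",np.hypot(*d),"ang",np.degrees(np.arctan2(d[1],d[0])))
sh("guide top",unproj(p,(251.39,184.93),.037));sh("guide side",unproj(q,(272.85,197.21),.035))
sh("plate top",unproj(p,(228.43,178.31),.060))
for a in[(283.59,222.59),(293.38,225.44)]: sh("stripe",unproj(p,a,.029))
for a in[(245,227.42),(244,234.73)]: sh("stripe s",unproj(q,a,.029))
# peg top: red blob ; project
sh("peg",unproj(p,(327.36,205.32),.06))
sh("peg tip top",unproj(p,(328.2,205),.07))
sh("peg s",unproj(q,(278.3,244-4),.07))
E
```

```text
guide top [ 0.57040392 -0.02413402  0.037     ] r 0.14908208235708753 ang 76.3412963187158
guide side [ 0.5702344  -0.02291541  0.035     ] r 0.15022687873903098 ang 76.51387390953269
plate top [0.58875333 0.04631408 0.06      ] r 0.2218740943132679 ang 76.0326996983938
stripe [ 0.45288944 -0.12308308  0.029     ] r 0.09425174640208553 ang 150.8450472763358
stripe [ 0.44383417 -0.15329282  0.029     ] r 0.09270615062236118 ang 170.2453327548909
stripe s [ 0.45302322 -0.12142355  0.029     ] r 0.09495547060693652 ang 149.93119601177153
stripe s [ 0.44176007 -0.14977981  0.029     ] r 0.09539620966134549 ang 168.37662716189178
peg [ 0.50345862 -0.25452058  0.06      ] r 0.09122108065936418 ang -110.3626533672659
peg tip top [ 0.50375607 -0.25519342  0.07      ] r 0.09174980336375006 ang -110.04230607592115
peg s [ 0.50886664 -0.24197205  0.07      ] r 0.07757812313892767 ang -109.8429485783653
```

Request:
{"op": "jog_arm", "data": {"plan": [{"claw": 40,"translation": [35.2,37.2,0],"turn": [0,0,0]},{"claw": 40,"translation": [35.2,37.2,0],"turn": [0,0,0]},{"claw": 40,"translation": [35.2,37.2,0],"turn": [0,0,0]},{"claw": 40,"translation": [35.2,37.2,0],"turn": [0,0,0]},{"claw": 40,"translation": [35.2,37.2,0],"turn": [0,0,0]},{"claw": 40,"translation": [35.2,37.2,0],"turn": [0,0,0]},{"claw": 40,"translation": [35.2,37.2,0],"turn": [0,0,0]},{"claw": 40,"translation": [35.2,37.2,0],"turn": [0,0,0]},{"claw": 40,"translation": [35.2,37.2,0],"turn": [0,0,0]},{"claw": 40,"translation": [35.2,37.2,0],"turn": [0,0,0]},{"claw": 40,"translation": [35.2,37.2,0],"turn": [0,0,0]},{"claw": 40,"translation": [35.2,37.2,0],"turn": [0,0,0]},{"claw": 40,"translation": [35.2,37.2,0],"turn": [0,0,0]},{"claw": 40,"translation": [35.2,37.2,0],"turn": [0,0,0]},{"claw": 40,"translation": [35.2,37.2,0],"turn": [0,0,0]},{"claw": 40,"translation": [35.2,37.2,0],"turn": [0,0,0]}]}}

```text
clock: 3.0
tool_pos: [0.5045, -0.2571, 0.2313]
tool_rot: [[0.925, -0.379, 0.0], [-0.379, -0.925, -0.0], [0.0, -0.0, -1.0]]
wrist_force: [1.0, 1.1, 1.2]
finger_gap: 0.472
```

Request:
{"op": "jog_arm", "data": {"plan": [{"claw": 40,"translation": [0,0,0],"turn": [0,0,0.153]},{"claw": 40,"translation": [0,0,0],"turn": [0,0,0.153]},{"claw": 40,"translation": [0,0,0],"turn": [0,0,0.153]},{"claw": 40,"translation": [0,0,0],"turn": [0,0,0.153]},{"claw": 40,"translation": [0,0,0],"turn": [0,0,0.153]},{"claw": 40,"translation": [0,0,0],"turn": [0,0,0.153]},{"claw": 40,"translation": [0,0,0],"turn": [0,0,0.153]},{"claw": 40,"translation": [0,0,0],"turn": [0,0,0.153]},{"claw": 40,"translation": [0,0,0],"turn": [0,0,0.153]},{"claw": 40,"translation": [0,0,0],"turn": [0,0,0.153]},{"claw": 40,"translation": [0,0,0],"turn": [0,0,0]}]}}

```text
clock: 4.38
tool_pos: [0.504, -0.2553, 0.2313]
tool_rot: [[-0.34, -0.941, -0.0], [-0.941, 0.34, 0.0], [-0.0, 0.0, -1.0]]
wrist_force: [0.1, 0.1, 0.3]
finger_gap: 0.468
```

Request:
{"op": "jog_arm", "data": {"plan": [{"claw": 40,"translation": [0,0,35],"turn": [0,0,0]},{"claw": 40,"translation": [0,0,35],"turn": [0,0,0]},{"claw": 40,"translation": [0,0,35],"turn": [0,0,0]},{"claw": 40,"translation": [0,0,35],"turn": [0,0,0]},{"claw": 40,"translation": [0,0,0],"turn": [0,0,0]}]}}

```text
clock: 5.0
tool_pos: [0.502, -0.2547, 0.0888]
tool_rot: [[-0.339, -0.941, -0.006], [-0.941, 0.339, 0.002], [0.0, 0.006, -1.0]]
wrist_force: [-0.1, 0.0, 0.0]
finger_gap: 0.471
```

```bash
cat > shot.py <<'E'
import sys,pickle,cv2
from rig import cams,get_state
k=sys.argv[1]
print(get_state()["tool_pos"],get_state()["clock"])
for n,roi in [("top",(215,350,150,250)),("side",(220,340,150,270))]:
    p=cams.get_image(n);pickle.dump(p,open(f"{n}{k}.pkl","wb"))
    b=cv2.resize(p["image"][roi[2]:roi[3],roi[0]:roi[1]],None,fx=5,fy=5,interpolation=cv2.INTER_CUBIC)
    cv2.imwrite(f"pics/{n}{k}.png",b[:,:,::-1])
E
python3 shot.py 1
```

```text
[ 0.50202324 -0.25473525  0.08883106] 5.0
```

View pics/side1.png

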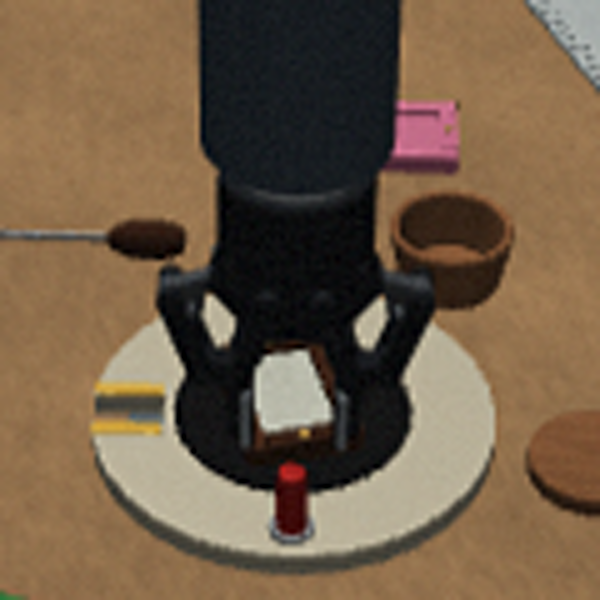

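The open fingers (x≈250 and 342 in the crop) straddle the peg (290). I'll go down.

Request:
{"op": "jog_arm", "data": {"plan": [{"claw": 40,"translation": [0,0,16],"turn": [0,0,0]},{"claw": 40,"translation": [0,0,16],"turn": [0,0,0]},{"claw": 40,"translation": [0,0,16],"turn": [0,0,0]},{"claw": 40,"translation": [0,0,0],"turn": [0,0,0]},{"claw": 40,"translation": [0,0,0],"turn": [0,0,0]}]}}

```text
clock: 5.72
tool_pos: [0.5043, -0.2555, 0.0435]
tool_rot: [[-0.341, -0.94, 0.0], [-0.94, 0.341, -0.0], [0.0, -0.0, -1.0]]
wrist_force: [0.4, 0.2, 1.0]
finger_gap: 0.465
```

```bash
python3 shot.py 2
```

```text
[ 0.50427204 -0.25549324  0.04348553] 5.725
```

View pics/side2.png

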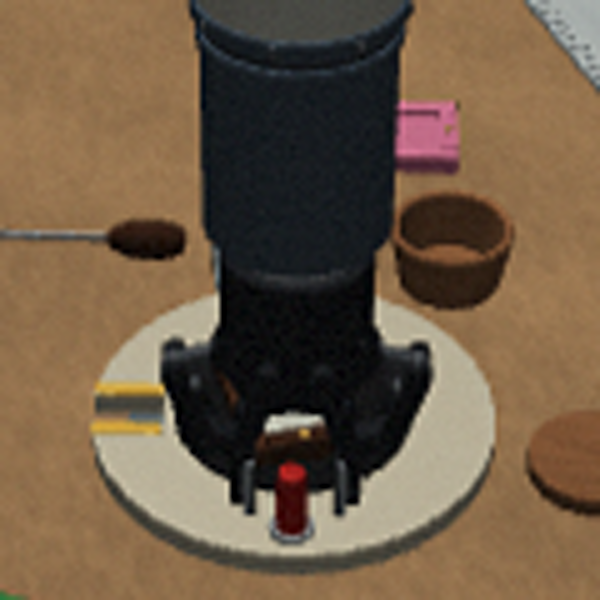

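Request:
{"op": "jog_arm", "data": {"plan": [{"claw": 40,"translation": [0,0,4],"turn": [0,0,0]},{"claw": 40,"translation": [-0.5,9.2,0],"turn": [0,0,0.1]},{"claw": 40,"translation": [-0.5,9.2,0],"turn": [0,0,0.1]},{"claw": 40,"translation": [-0.5,9.2,0],"turn": [0,0,0.1]},{"claw": 40,"translation": [-0.5,9.2,0],"turn": [0,0,0.1]},{"claw": 40,"translation": [0,0,0],"turn": [0,0,0]}]}}

```text
clock: 6.58
tool_pos: [0.4726, -0.2359, 0.0394]
tool_rot: [[-0.679, -0.734, 0.0], [-0.734, 0.679, 0.0], [-0.0, -0.0, -1.0]]
wrist_force: [0.1, -0.6, -0.8]
finger_gap: 0.471
```

```bash
python3 shot.py 3
```

```text
[ 0.47260915 -0.23590352  0.03942712] 6.575
```

View pics/side3.png

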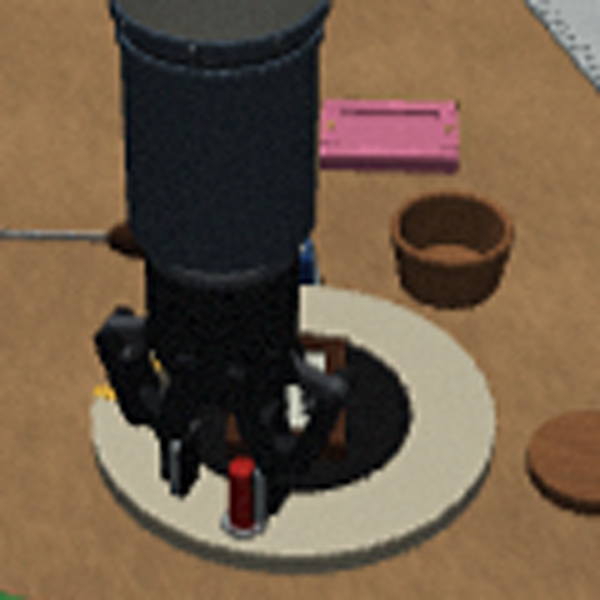

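The peg now sits against the trailing pad and the table is turning. I'll carry on along the arc.

Request:
{"op": "jog_arm", "data": {"plan": [{"claw": 40,"translation": [-0.4,9.2,0],"turn": [0,0,0.1]},{"claw": 40,"translation": [-0.4,9.2,0],"turn": [0,0,0.1]},{"claw": 40,"translation": [-0.4,9.2,0],"turn": [0,0,0.1]},{"claw": 40,"translation": [-0.4,9.2,0],"turn": [0,0,0.1]},{"claw": 40,"translation": [-0.4,9.2,0],"turn": [0,0,0.1]},{"claw": 40,"translation": [-0.4,9.2,0],"turn": [0,0,0.1]},{"claw": 40,"translation": [-0.4,9.2,0],"turn": [0,0,0.1]},{"claw": 40,"translation": [-0.4,9.2,0],"turn": [0,0,0.1]},{"claw": 40,"translation": [-0.4,9.2,0],"turn": [0,0,0.1]},{"claw": 40,"translation": [-0.4,9.2,0],"turn": [0,0,0.1]},{"claw": 40,"translation": [0,0,0],"turn": [0,0,0]},{"claw": 40,"translation": [0,0,0],"turn": [0,0,0]}]}}

```text
clock: 8.18
tool_pos: [0.4443, -0.1527, 0.0393]
tool_rot: [[-0.985, 0.174, -0.0], [0.174, 0.985, 0.0], [0.0, 0.0, -1.0]]
wrist_force: [0.2, -0.1, 0.2]
finger_gap: 0.47
```

```bash
python3 shot.py 4
```

```text
[ 0.44432819 -0.15266001  0.03926997] 8.175
```

View pics/side4.png

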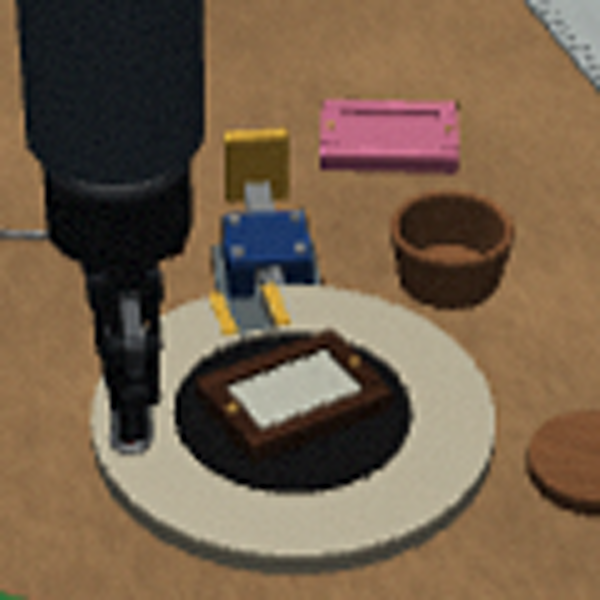

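View pics/top4.png

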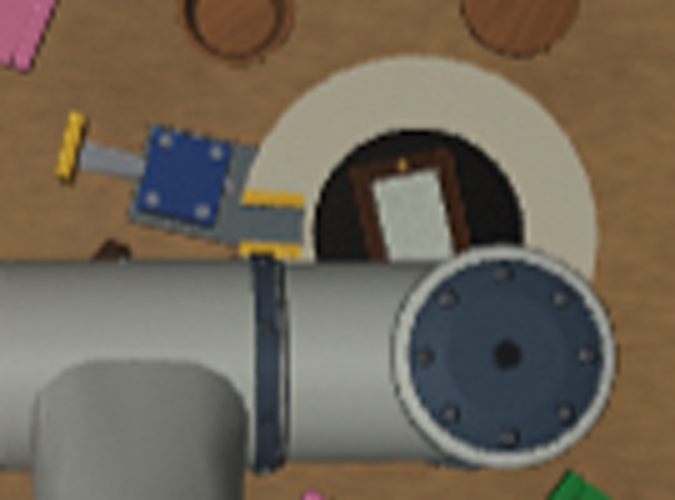

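```bash
cat > ang.py <<'E'
import pickle,sys
from h import *
c=np.array([.5352,-.169])
for n,roi in [("top",(215,350,150,250)),("side",(230,330,160,270))]:
    p=pickle.load(open(n+sys.argv[1]+".pkl","rb"));m=meas(p,roi)["yel"]
    C,l=comps(m);P=[]
    for i,a,u in C:
        X=unproj(p,u,.029)[0,:2];d=X-c
        A=np.degrees(np.arctan2(d[1],d[0]));print(n,a,u,X,np.hypot(*d),A)
        if a>15 and np.hypot(*d)<.125:P.append(X-c)
    if len(P)==2:
        s=(P[0]/np.hypot(*P[0])+P[1]/np.hypot(*P[1]));print("slot",np.degrees(np.arctan2(s[1],s[0])))
E
python3 ang.py 0;python3 ang.py 4
```

```text
top 42 [228.43 178.31] [0.59279809 0.0476085 ] 0.22413563647739396 75.10913536642481
top 4 [310.5 197.5] [ 0.53034233 -0.20842223] 0.039720383405392884 -97.02467129548936
top 29 [283.59 222.59] [ 0.45288944 -0.12308308] 0.09425174640208553 150.8450472763358
top 32 [293.38 225.44] [ 0.44383417 -0.15329282] 0.09270615062236118 170.2453327548909
slot 160.54519001561337
side 27 [270.74 176.48] [0.6024679  0.09036853] 0.26794963002520217 75.46053375256501
side 26 [245.   227.42] [ 0.45302322 -0.12142355] 0.09495547060693652 149.93119601177153
side 22 [244.   234.73] [ 0.44176007 -0.14977981] 0.09539620966134549 168.37662716189178
slot 159.15391158683167
top 42 [228.43 178.31] [0.59279809 0.0476085 ] 0.22413563647739396 75.10913536642481
top 27 [268.7  189.26] [ 0.55725084 -0.07826304] 0.0933779162075552 76.34080123333979
top 25 [268.56 199.56] [ 0.52493686 -0.07739481] 0.09217832094814703 96.39256918160629
slot 86.36668520747304
side 28 [270.96 176.5 ] [0.60310302 0.0900284 ] 0.2677807522051576 75.31072208265608
side 21 [274.86 210.67] [ 0.55709337 -0.07859819] 0.09301508907110076 76.38630451034628
side 20 [264.15 212.15] [ 0.52521749 -0.07485318] 0.09467457498859688 96.05253309680796
slot 86.21941880357713
```

Request:
{"op": "jog_arm", "data": {"plan": [{"claw": 40,"translation": [-0.1,4.05,0],"turn": [0,0,0.044]},{"claw": 40,"translation": [-0.1,4.05,0],"turn": [0,0,0.044]},{"claw": 40,"translation": [-0.1,4.05,0],"turn": [0,0,0.044]},{"claw": 40,"translation": [-0.1,4.05,0],"turn": [0,0,0.044]},{"claw": 40,"translation": [0,0,0],"turn": [0,0,0]},{"claw": 40,"translation": [0,0,0],"turn": [0,0,0]}]}}

```text
clock: 9.02
tool_pos: [0.4485, -0.137, 0.0393]
tool_rot: [[-0.939, 0.345, 0.0], [0.345, 0.939, 0.0], [0.0, 0.0, -1.0]]
wrist_force: [-0.4, -0.3, 0.5]
finger_gap: 0.475
```

```bash
python3 shot.py 5;python3 ang.py 5
```

```text
[ 0.44849462 -0.13701728  0.03928981] 9.025
top 42 [228.43 178.31] [0.59279809 0.0476085 ] 0.22413563647739396 75.10913536642481
top 28 [270.5  184.68] [ 0.57162823 -0.08409325] 0.09239140521082131 66.77882249656632
top 25 [268.56 194.64] [ 0.54035373 -0.07760005] 0.09154513585794903 86.77270776024776
slot 76.77576512840704
side 27 [270.78 176.56] [0.60244362 0.08990072] 0.2674907273426801 75.44041261341762
side 20 [269.05 211.2 ] [ 0.54018122 -0.07537083] 0.09376158323797461 86.95464713782357
side 20 [279.9 210.7] [ 0.57102151 -0.08353925] 0.09266456243095002 67.25864375341884
slot 77.10664544562121
```

View pics/side5.png

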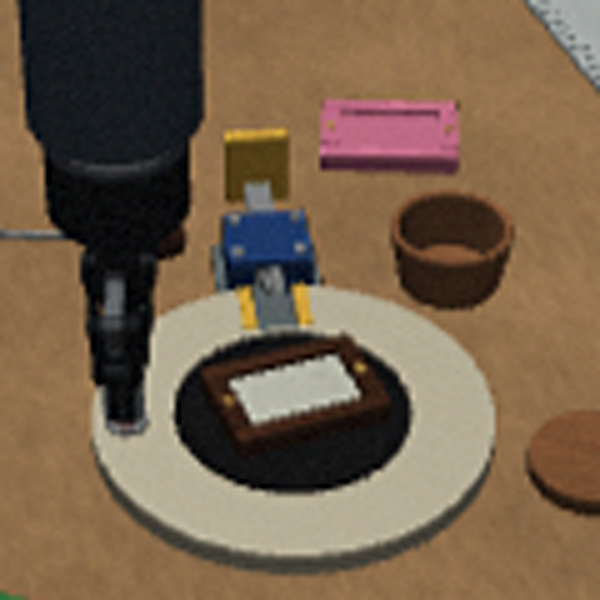

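View pics/top5.png

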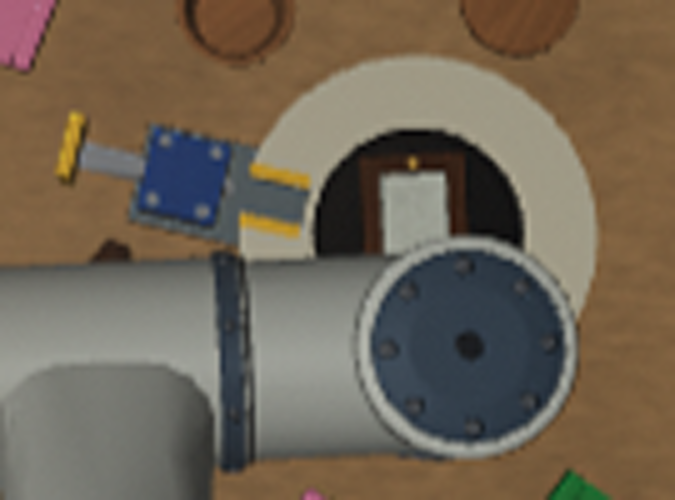

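Request:
{"op": "jog_arm", "data": {"plan": [{"claw": 40,"translation": [0,0.9,0],"turn": [0,0,0.01]},{"claw": 40,"translation": [0,0,0],"turn": [0,0,0]},{"claw": 40,"translation": [0,-6,0],"turn": [0,0,0]},{"claw": 40,"translation": [0,-6,0],"turn": [0,0,0]},{"claw": 40,"translation": [0,0,0],"turn": [0,0,0]},{"claw": 40,"translation": [0,0,-20],"turn": [0,0,0]},{"claw": 40,"translation": [0,0,-30],"turn": [0,0,0]},{"claw": 40,"translation": [0,0,-40],"turn": [0,0,0]},{"claw": 40,"translation": [0,0,-40],"turn": [0,0,0]},{"claw": 0,"translation": [0,0,0],"turn": [0,0,0]}]}}

```text
clock: 10.38
tool_pos: [0.4467, -0.1476, 0.1726]
tool_rot: [[-0.935, 0.355, 0.007], [0.355, 0.935, -0.001], [-0.007, 0.002, -1.0]]
wrist_force: [-0.0, 0.3, -0.2]
finger_gap: 0.269
```

Request:
{"op": "jog_arm", "data": {"plan": [{"claw": 0,"translation": [0,0,0],"turn": [0,0,-0.153]},{"claw": 0,"translation": [0,0,0],"turn": [0,0,-0.153]},{"claw": 0,"translation": [0,0,0],"turn": [0,0,-0.153]},{"claw": 0,"translation": [0,0,0],"turn": [0,0,-0.153]},{"claw": 0,"translation": [0,0,0],"turn": [0,0,-0.153]},{"claw": 0,"translation": [0,0,0],"turn": [0,0,-0.153]},{"claw": 0,"translation": [0,0,0],"turn": [0,0,-0.153]},{"claw": 0,"translation": [0,0,0],"turn": [0,0,-0.153]},{"claw": 0,"translation": [0,0,0],"turn": [0,0,-0.153]},{"claw": 0,"translation": [0,0,0],"turn": [0,0,-0.153]},{"claw": 0,"translation": [0,0,0],"turn": [0,0,-0.153]},{"claw": 0,"translation": [0,0,0],"turn": [0,0,-0.01]},{"claw": 0,"translation": [0,0,0],"turn": [0,0,0]}]}}

```text
clock: 12.0
tool_pos: [0.4443, -0.1472, 0.1688]
tool_rot: [[-0.241, -0.97, -0.001], [-0.97, 0.241, 0.0], [-0.0, 0.001, -1.0]]
wrist_force: [-0.4, 0.2, 0.2]
finger_gap: 0.001
```

```bash
python3 shot.py 6;python3 ang.py 6; python3 - <<'E'
from rig import get_state
import numpy as np
s=get_state();R=s["tool_rot"];u=np.array([.2385,.9711]);c=np.array([.5352,-.169])
t=np.r_[c+.265*u,s["tool_pos"][2]]
print(R.round(3),s["joint_pos"],t,(R.T@(t-s["tool_pos"]))*1000,s["finger_gap"])
E
```

```text
[ 0.44433875 -0.14721988  0.1688198 ] 12.0
top 42 [228.43 178.31] [0.59279809 0.0476085 ] 0.22413563647739396 75.10913536642481
top 26 [270.54 184.42] [ 0.57244694 -0.08422984] 0.09259219193707403 66.27992039139171
top 25 [268.6  194.52] [ 0.54072921 -0.07773004] 0.09143728470643568 86.53321100210299
slot 76.40656569674735
side 28 [270.96 176.5 ] [0.60310302 0.0900284 ] 0.2677807522051576 75.31072208265608
side 21 [269.19 210.71] [ 0.54130148 -0.07335858] 0.09583585047304032 86.34974061786951
side 20 [280.15 210.6 ] [ 0.57187226 -0.08334222] 0.09317783520397616 66.82301013758536
slot 76.58637537772745
[[-0.24  -0.971 -0.   ]
 [-0.971  0.24   0.   ]
 [-0.     0.    -1.   ]] [ 9.20871916e-01  7.09775198e+00 -1.23915683e+01 -4.76913899e-03
 -7.05274974e+01 -1.48339268e+01] [0.5984025 0.0883415 0.1690783] [-2.65687927e+02 -9.27444861e+01 -2.79914511e-02] 0.00021606784400051286
```

View pics/side6.png

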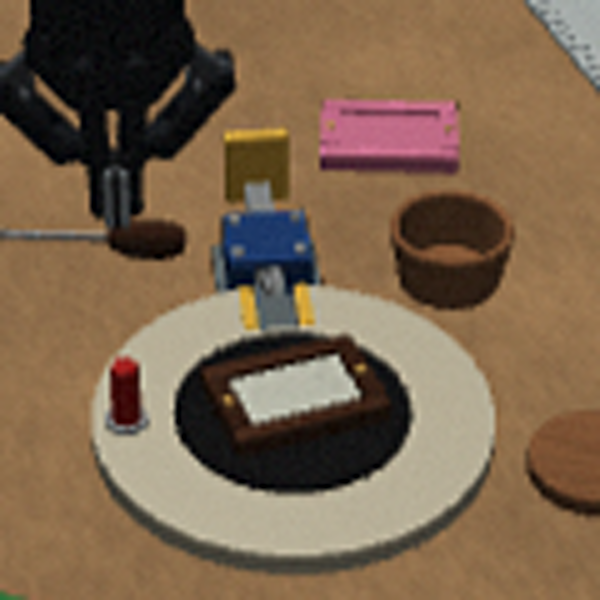

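Request:
{"op": "jog_arm", "data": {"plan": [{"claw": 0,"translation": [-38,-13.3,0],"turn": [0,0,0]},{"claw": 0,"translation": [-38,-13.3,0],"turn": [0,0,0]},{"claw": 0,"translation": [-38,-13.3,0],"turn": [0,0,0]},{"claw": 0,"translation": [-38,-13.3,0],"turn": [0,0,0]},{"claw": 0,"translation": [-38,-13.3,0],"turn": [0,0,0]},{"claw": 0,"translation": [-38,-13.3,0],"turn": [0,0,0]},{"claw": 0,"translation": [-38,-13,0],"turn": [0,0,0]},{"claw": 0,"translation": [0,0,20],"turn": [0,0,0]},{"claw": 0,"translation": [0,0,30],"turn": [0,0,0]},{"claw": 0,"translation": [0,0,30],"turn": [0,0,0]},{"claw": 0,"translation": [0,0,0],"turn": [0,0,0]}]}}

```text
clock: 13.48
tool_pos: [0.5964, 0.0884, 0.0868]
tool_rot: [[-0.24, -0.971, -0.006], [-0.971, 0.24, -0.002], [0.003, 0.005, -1.0]]
wrist_force: [0.3, -0.5, 0.2]
finger_gap: 0.0
```

```bash
python3 shot.py 7; python3 - <<'E'
from rig import get_state
import numpy as np
s=get_state();u=np.array([.2385,.9711]);c=np.array([.5352,-.169]);d=s["tool_pos"][:2]-c
print("along",d@u,"lat",d@[u[1],-u[0]])
E
```

```text
[0.59639412 0.08835705 0.08675915] 13.475
along 0.2655483172892538 lat 0.00025370198035494897
```

View pics/side7.png

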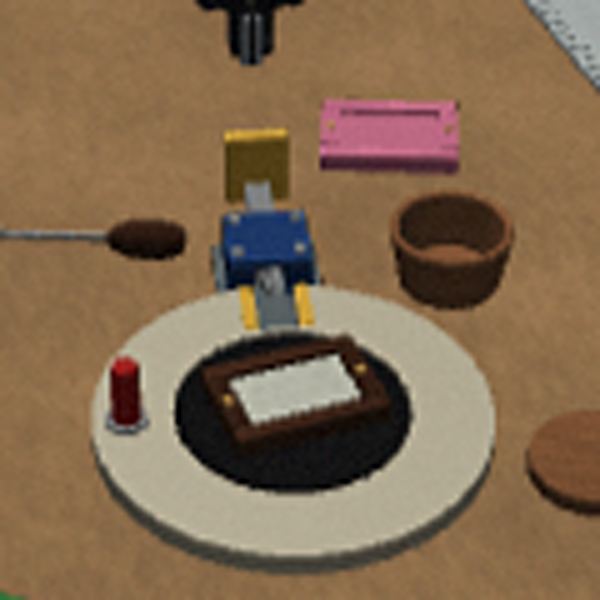

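View pics/top7.png

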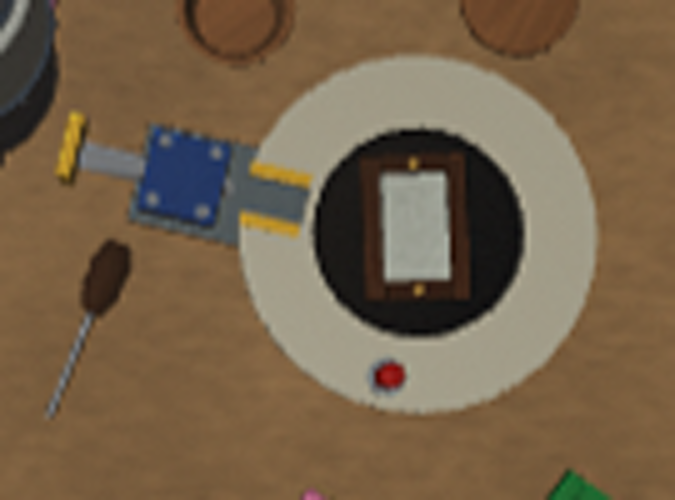

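Request:
{"op": "jog_arm", "data": {"plan": [{"claw": 0,"translation": [0,0,20],"turn": [0,0,0]},{"claw": 0,"translation": [0,0,20],"turn": [0,0,0]},{"claw": 0,"translation": [0,0,14],"turn": [0,0,0]},{"claw": 0,"translation": [0,0,0],"turn": [0,0,0]},{"claw": 0,"translation": [8,0,0],"turn": [0,0,0]},{"claw": 0,"translation": [8,0,0],"turn": [0,0,0]},{"claw": 0,"translation": [6,0,0],"turn": [0,0,0]},{"claw": 0,"translation": [4,0,0],"turn": [0,0,0]},{"claw": 0,"translation": [4,0,0],"turn": [0,0,0]},{"claw": 0,"translation": [4,0,0],"turn": [0,0,0]},{"claw": 0,"translation": [4,0,0],"turn": [0,0,0]},{"claw": 0,"translation": [4,0,0],"turn": [0,0,0]},{"claw": 0,"translation": [4,0,0],"turn": [0,0,0]}]}}

```text
clock: 15.2
tool_pos: [0.5873, 0.0441, 0.0355]
tool_rot: [[-0.239, -0.971, 0.0], [-0.971, 0.239, 0.0], [-0.0, -0.0, -1.0]]
wrist_force: [0.4, 3.7, 1.9]
finger_gap: -0.001
```

```bash
python3 shot.py 8; python3 - <<'E'
from rig import get_state
import numpy as np
s=get_state();u=np.array([.2385,.9711]);c=np.array([.5352,-.169]);d=s["tool_pos"][:2]-c
print("along",d@u,"lat",d@[u[1],-u[0]],s["wrist_force"])
E
```

```text
[0.58733974 0.04408378 0.03546509] 15.2
along 0.21888682696766792 lat -0.00020479687576073185 [0.3861131  1.2673505  1.13277329]
```

View pics/side8.png

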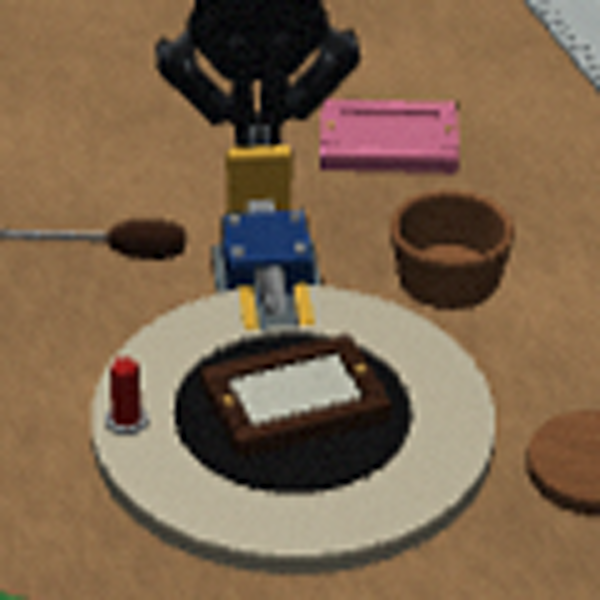

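Request:
{"op": "jog_arm", "data": {"plan": [{"claw": 0,"translation": [4,0,0],"turn": [0,0,0]},{"claw": 0,"translation": [4,0,0],"turn": [0,0,0]},{"claw": 0,"translation": [4,0,0],"turn": [0,0,0]},{"claw": 0,"translation": [4,0,0],"turn": [0,0,0]},{"claw": 0,"translation": [2,0,0],"turn": [0,0,0]},{"claw": 0,"translation": [0,0,0],"turn": [0,0,0]}]}}

```text
clock: 16.05
tool_pos: [0.5828, 0.0263, 0.0352]
tool_rot: [[-0.239, -0.971, -0.0], [-0.971, 0.239, -0.0], [0.001, 0.0, -1.0]]
wrist_force: [1.7, 1.4, 1.0]
finger_gap: 0.002
```

Request:
{"op": "jog_arm", "data": {"plan": [{"claw": 0,"translation": [1.5,0,0],"turn": [0,0,0]},{"claw": 0,"translation": [1.5,0,0],"turn": [0,0,0]},{"claw": 0,"translation": [0,0,0],"turn": [0,0,0]}]}}

```text
clock: 16.42
tool_pos: [0.5822, 0.0237, 0.0352]
tool_rot: [[-0.239, -0.971, -0.0], [-0.971, 0.239, -0.0], [0.0, 0.0, -1.0]]
wrist_force: [2.1, 2.4, 0.0]
finger_gap: -0.001
```

Request:
{"op": "jog_arm", "data": {"plan": [{"claw": 0,"translation": [1,0,0],"turn": [0,0,0]},{"claw": 0,"translation": [1,0,0],"turn": [0,0,0]},{"claw": 0,"translation": [0,0,0],"turn": [0,0,0]}]}}

```text
clock: 16.8
tool_pos: [0.5817, 0.0218, 0.0352]
tool_rot: [[-0.239, -0.971, -0.0], [-0.971, 0.239, -0.0], [0.0, 0.0, -1.0]]
wrist_force: [1.4, 3.4, 0.5]
finger_gap: 0.003
```

Request:
{"op": "jog_arm", "data": {"plan": [{"claw": 0,"translation": [1,0,0],"turn": [0,0,0]},{"claw": 0,"translation": [0,0,0],"turn": [0,0,0]}]}}

```text
clock: 17.05
tool_pos: [0.5815, 0.0209, 0.0352]
tool_rot: [[-0.239, -0.971, -0.0], [-0.971, 0.239, 0.0], [-0.0, 0.0, -1.0]]
wrist_force: [1.8, 3.0, 0.4]
finger_gap: 0.001
```

Request:
{"op": "jog_arm", "data": {"plan": [{"claw": 0,"translation": [1,0,0],"turn": [0,0,0]},{"claw": 0,"translation": [0,0,0],"turn": [0,0,0]}]}}

```text
clock: 17.3
tool_pos: [0.5815, 0.0208, 0.0353]
tool_rot: [[-0.239, -0.971, 0.001], [-0.971, 0.239, 0.001], [-0.002, -0.0, -1.0]]
wrist_force: [2.2, 5.8, -0.4]
finger_gap: 0.0
```

Request:
{"op": "jog_arm", "data": {"plan": [{"claw": 0,"translation": [1,0,0],"turn": [0,0,0]},{"claw": 0,"translation": [0,0,0],"turn": [0,0,0]}]}}

```text
clock: 17.55
tool_pos: [0.5816, 0.0208, 0.0353]
tool_rot: [[-0.239, -0.971, 0.002], [-0.971, 0.239, 0.003], [-0.003, -0.001, -1.0]]
wrist_force: [1.3, 9.4, 0.2]
finger_gap: 0.003
```

```bash
python3 shot.py 9; python3 ang.py 9
```

```text
[0.58155781 0.02082317 0.03532811] 17.55
top 26 [270.54 184.42] [ 0.57244694 -0.08422984] 0.09259219193707403 66.27992039139171
top 25 [268.6  194.48] [ 0.54085471 -0.07773172] 0.09144329069205898 86.45465736082946
slot 76.36728887611058
side 26 [272.  184.5] [0.59188909 0.04741014] 0.2237118688480586 75.3210697168267
side 21 [269.19 210.71] [ 0.54130148 -0.07335858] 0.09583585047304032 86.34974061786951
side 21 [280.24 210.71] [ 0.57194815 -0.08390717] 0.09268881713636304 66.64244105939832
slot 76.4960908386339
```

View pics/side9.png

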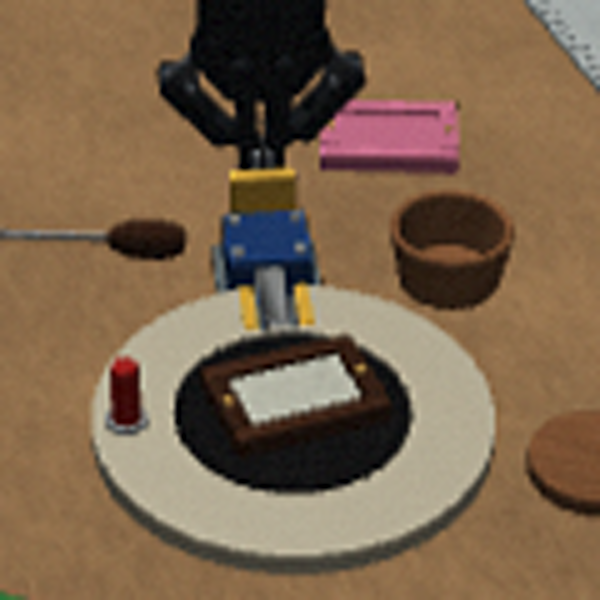

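The tool has stopped moving at y≈195 (fixture axis) while the force climbs, so the bolt is at its stop. One firmer press, then I'll retreat.

Request:
{"op": "jog_arm", "data": {"plan": [{"claw": 0,"translation": [1.5,0,0],"turn": [0,0,0]},{"claw": 0,"translation": [0,0,0],"turn": [0,0,0]}]}}

```text
clock: 17.9
tool_pos: [0.5816, 0.0207, 0.0353]
tool_rot: [[-0.239, -0.971, 0.003], [-0.971, 0.239, 0.005], [-0.005, -0.001, -1.0]]
wrist_force: [1.6, 14.0, -0.2]
finger_gap: -0.0
```

Request:
{"op": "jog_arm", "data": {"plan": [{"claw": 0,"translation": [-10,0,0],"turn": [0,0,0]},{"claw": 0,"translation": [-15,0,0],"turn": [0,0,0]},{"claw": 0,"translation": [-15,0,0],"turn": [0,0,0]},{"claw": 0,"translation": [0,0,0],"turn": [0,0,0]},{"claw": 0,"translation": [0,0,-30],"turn": [0,0,0]},{"claw": 0,"translation": [0,0,-40],"turn": [0,0,0]},{"claw": 0,"translation": [0,0,-40],"turn": [0,0,0]},{"claw": 0,"translation": [-30,0,-30],"turn": [0,0,0]},{"claw": 0,"translation": [-30,0,0],"turn": [0,0,0]},{"claw": 0,"translation": [0,0,0],"turn": [0,0,0]}]}}

```text
clock: 19.15
tool_pos: [0.6045, 0.116, 0.175]
tool_rot: [[-0.237, -0.972, -0.0], [-0.972, 0.237, 0.0], [-0.0, 0.0, -1.0]]
wrist_force: [0.4, 0.5, -1.3]
finger_gap: 0.002
```

```bash
python3 shot.py 10; python3 ang.py 10; python3 - <<'E'
import pickle
from h import *
p=pickle.load(open("top10.pkl","rb"));u=np.array([.2385,.9711]);c=np.array([.5352,-.169])
C,l=comps(meas(p,(215,350,150,250))["yel"])
for i,a,v in C:
    d=unproj(p,v,.062)[0,:2]-c; print(a,v,"along@62mm",d@u)
E
```

```text
[0.60452321 0.11600814 0.17500127] 19.15
top 40 [241.92 181.48] [0.58244128 0.00535552] 0.1806421498592723 74.83980966320493
top 27 [270.44 184.44] [ 0.57238638 -0.08391575] 0.09285557147569706 66.3920906413846
top 25 [268.6  194.48] [ 0.54085471 -0.07773172] 0.09144329069205898 86.45465736082946
slot 76.42337400110702
side 30 [272.47 184.3 ] [0.59364335 0.04793758] 0.22467207168508735 74.92238191181171
side 21 [269.19 210.71] [ 0.54130148 -0.07335858] 0.09583585047304032 86.34974061786951
side 21 [280.24 210.71] [ 0.57194815 -0.08390717] 0.09268881713636304 66.64244105939832
slot 76.4960908386339
40 [241.92 181.48] along@62mm 0.17929466935690008
27 [270.44 184.44] along@62mm 0.09240882726283213
25 [268.6  194.48] along@62mm 0.09093130845544485
```

View pics/top10.png

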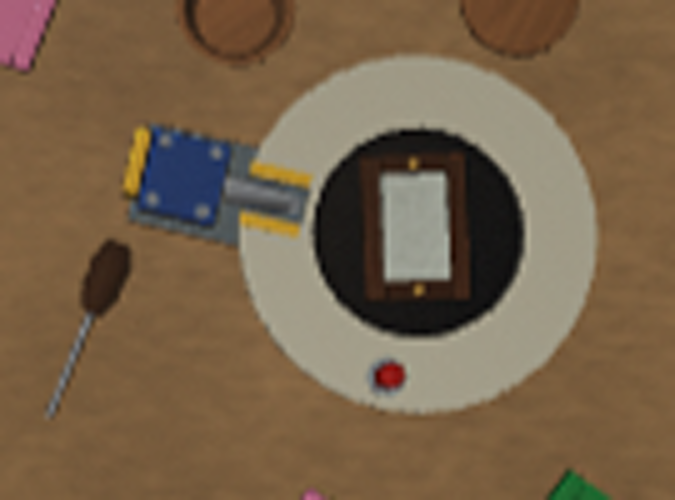

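View pics/side10.png

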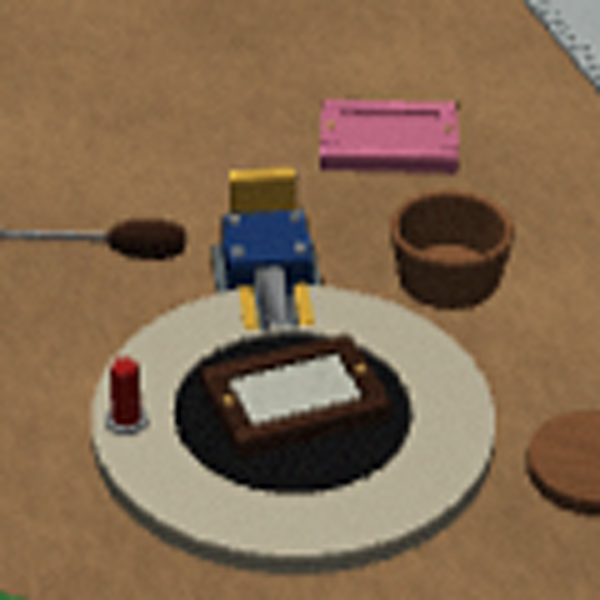

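The bolt is home in the slot: the plate centre is at y≈179 mm and 180 was expected. The frame is still centred and the gripper is clear.

```bash
python3 -c "
from rig import r
print(r.finish_job())"
```

```text
the job is handed in; nothing more can be done
None
```

The turntable is locked, with the bolt fully home in the slot, and I handed the job in at about 19 s. I pushed the red peg clockwise by about 84° with the open fingers either side of it. Then I pushed the bolt in by its yellow plate with the fingers shut, and lifted the gripper clear.

**Last checks:**
- **Slot:** it faces 76.4–76.5°, against a bolt line of about 76.2°, so it is 0.2–0.3° off. That is within the measuring error.
- **Bolt:** it stopped moving against its stop at 14 N. After the retreat the plate centre measured y ≈ 179 mm on the fixture's axis, where 180 was expected, and the nose shows in the slot in both pictures.
- **Everything else:** the frame lies in the middle of the pad. The awl, pot, lid and pink frame look unmoved in the final pictures, by eye only. I did not check the cutters, screwdriver or spool again, but the arm never came near them at low height.

No check failed. The two cameras disagreed by up to about 1.4° on the slot's angle at the start, and by about 0.1° at the end.

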